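# Rehang the lift-off door of the wax cabinet

### The arm

A 6-joint arm with a two-finger parallel gripper is mounted at the origin on the work surface. World frame = base frame: x ahead of the robot, y to its left, z up, the work surface at z = 0. Lengths are in m, angles in rad, forces in N, time in s.
With the tool pointing down it reaches from about 0.425 to 0.925 m from the base axis. Payload 12.5 kg.
Tool frame: the origin (TCP) lies between the finger pads; the fingertips stand 8 mm ahead of it and the grasp point (between the pads) lies 11 mm behind it; z points along the fingers, y is the line along which they close (so a half turn about z gives the same grasp; the last joint's range is limited). The gripper opens to 85 mm and grips with 20 to 120 N. Pads are 22 mm wide; open, the fingers measure 114 mm over their backs; the gripper's body (76 mm by 85 mm) begins 54 mm behind the grasp point. The pads swing forward as they close: fully open they stand 13 mm farther back than shut.
Start: joints at [1.061, 0.491, 1.559, -0, 1.092, -0.106], TCP at [0.246, 0.575, 0.239] pointing down, gripper open.
Joint ranges: [-3.1, 3.1], [-0.84, 2.19], [0.05, 2.79], [-1.13, 4.28], [0.06, 2.93], [-2.69, 2.69]. Speed limits (rad/s): [2.22, 2.22, 2.79, 3.14, 3.14, 3.14].

### API

Orientations are given as a unit quaternion [x, y, z, w].
In Python, from workcell import ctrl gives the robot as it stands.
- The arm moves only by the shell command python3 -m creep 'ROWS'. ROWS is JSON, a list of rows, each a list of 7 numbers: the shift along the tool's x, y, z in mm, then the turn, a rotation vector about the tool's x, y, z in degrees, then the closure, from -1 (fully open) to 1 (shut). In form: [[tx, ty, tz, wx, wy, wz, grip], ...]. A call has 1 to 10 rows; each row shifts and turns the commanded pose from where the row before left it, along the tool's axes as they then stand; what a row does not reach is not made up. A row lasts 1/10 s, in which the tool goes at most 50 mm and 8.59 degrees, less where a joint would pass 70% of its speed; a pose out of reach is approached as far as the arm can. A call with a gripper value outside its range is refused whole. The fingers move at their own pace and stop on an object; the grip force is fixed at half the most. Time passes only in rows, so rows that do not move let the fingers close. It gives the time, the measured TCP pose, the force, the opening and the grip force at its end, in the units of the state.
- ctrl.sense(): the state, without advancing time (a new reading comes with each control period).
- ctrl.camera(name): name is "scene" or "top" or "wrist"; returns a dict with "frame" (400x640x3 uint8, red, green, blue), "depth" (400x640 float32, m along the optical axis (not along the pixel's ray), 0 where there is no reading), "intrinsics" (3x3 intrinsics, pixels), "dist_coeffs" ([k1, k2, p1, p2, k3] as OpenCV has them; the pictures are not rectified), "cam_to_world" (4x4, takes a point from camera to world coordinates). Camera axes: x right, y up, looking along -z (the intrinsics and any distortion apply to the point x, -y, -z); pixel columns grow to the right and rows downward; lengths in m; the calibration is good to about 2 mm. A picture is of the moment at which its call begins.
- ctrl.job_done(): hands the job in; it is judged then, once.
The state is a dict: "time_s": time; "qpos": joint angles; "qd": joint speeds; "tau": joint torques, N m; "position": TCP position; "orientation": TCP orientation; "wrist_force": force on the tool from outside, world axes, zero at the start; "moment": the same for the moment, N m; "finger_gap": finger opening in m; "finger_force": force on a finger pad.
Only numpy, scipy, OpenCV 4.12 (cv2) and the standard library are available. Lean on these libraries where they do the work, as an engineer would, in place of code of your own. Each camera call takes 0.05 s, during which the arm holds its last target. There are 200 camera calls.

### The job

Take the yellow lift-off door out of its wooden slot block and hang it, standing open, on the green wax cabinet so that both hinge knuckles drop fully home on their pins; feel for the pins and do not force it. Then let go, swing the door shut against its rubber stops and leave it hanging shut, without disturbing the can, jar and screwdriver.

Things in the scene. Friction and masses are not known exactly. Their poses are not given: they have to be found in the camera images.
- cabinet: Green steel wax cabinet, fixed for the run: 110 deep (x), 210 wide (y), 185 mm high, z up. Origin: centre of its underside, on the bench. Its open front faces its own -x; two rubber stops 9.5 mm thick on the front at y = +40 mm carry the shut door parallel to the front. The hinge strip is at the front's -y end (see pin_nominal).
- pin_nominal (a point): Nominal foot of the lower hinge pin, fixed in the cabinet (cabinet frame -71, -75, 40 mm; same axes). The real pins stand up to 14 mm to either side of it along the cabinet's y: their strip is adjustable, clamped (cannot be pushed), its setting unknown until seen or felt. x is true. Pins 9 mm diameter, 20 mm tall, the top 3 mm tapering to 7 mm.
- pin_upper (a point): Nominal foot of the upper pin, 86 mm above the lower one, always on one vertical line with the lower pin. Each pin rises from a lug 18 mm wide (y), 8 mm thick, reaching 9 mm in front of the pin axis; lug tops 40 and 126 mm, pin tips 60 and 146 mm above the bench, so both knuckles meet their pins together. Come in sideways, knuckles under 30 mm above the tips, else the lower one fouls the upper lug.
- door: Loose yellow steel door, 0.35 to 0.6 kg, origin: middle of its panel's lower edge. Panel 12 thick (x), 126 wide (y), 150 mm high (z up). Hung and shut its axes are those of the cabinet; standing open by an angle it is turned by that angle anticlockwise seen from above. Outer face -x, with a black knob 18 mm in diameter, standing out 16 mm, at y = +45, z = 60 mm.
- door_mid (a point): Centre of the door's panel, 75 mm above its lower edge; axes as door. At the start the door stands upright in the slot block and can be grasped across its 12 mm thick top edge.
- door_hinge (a point): Point on the axis of the door's two steel knuckles (x = 0, y = -77 mm), level with its lower edge; axes as door. Knuckles: open tubes, 21 mm outer and 12 mm inner diameter, 24 mm long, lower ends 20 and 106 mm above the lower edge. Fully home on the pins this point is 20 mm above the bench.
- rack: Wooden slot block, fixed for the run: 70 (x) by 90 (y) by 48 mm high with a 14 mm wide slot along y, its floor 12 mm above the bench, in which the door stands centred. Origin: centre of its underside; axes parallel to the door's at the start.
- can_mid (a point): Centre of a loose red spray can, 52 mm diameter, 160 mm tall, standing; leave it alone.
- jar_mid (a point): Centre of a loose blue wax jar, 56 mm diameter, 70 mm tall, standing; leave it alone.
- driver: Loose screwdriver with a blue handle lying along its x axis, about 200 mm long, handle to -x; leave it alone.
Things that resemble listed ones, but are neither listed nor needed, are in the scene too. Several things have the shape of the door; the one meant has the colours described above.

How it is judged:
On the way, in this order (a step that is already met when the one before it is completed fails the run):
1. the door hangs fully home on both pins, standing open by more than 30 degrees, and is let go (x of door_hinge in the frame of cabinet between -0.076 and -0.066 m and y of door_hinge in the frame of cabinet between -0.094 and -0.056 m and z of door_hinge in the frame of cabinet between 0.016 and 0.0235 m and angle between door_hinge's own z axis and vertical below 0.06 rad and angle between the x axis of door_hinge and the x axis of cabinet, either way round above 0.52 rad and contact force between the fingers and door below 0.2 N), for 0.2 s.
2. the door is swung shut (x of door_hinge in the frame of cabinet between -0.076 and -0.066 m and y of door_hinge in the frame of cabinet between -0.094 and -0.056 m and z of door_hinge in the frame of cabinet between 0.016 and 0.0235 m and angle between door_hinge's own z axis and vertical below 0.06 rad and angle between the x axis of door_hinge and the x axis of cabinet, either way round below 0.12 rad), for 0.2 s.
At the end, for the whole second after the job is handed in: The door hangs upright (within 0.06 rad) on both pins, its lower edge 20 mm (16 to 23.5) above the bench at the hinge, its knuckle axis over the pins (within 5 mm across the front's plane and 19 mm of nominal along it), shut within 0.12 rad, and the fingers do not touch it (all of step 2 and contact force between the fingers and door below 0.2 N).
It fails at once if the door is forced against the cabinet or its pins with more than 90 N (contact force between door and cabinet above 90 N).
It fails at once if the can is moved more than 30 mm (distance of can_mid from where it was at the start of the episode above 0.03 m).
It fails at once if the jar is moved more than 30 mm (distance of jar_mid from where it was at the start of the episode above 0.03 m).
It fails at once if the screwdriver is moved more than 30 mm (distance of driver from where it was at the start of the episode above 0.03 m).
It also fails if it takes over 58 s, if anything falls off the work surface, if the arm or the gripper's body presses on something with over 40 N, if the wrist force passes 120 N, or if a joint passes its speed limit or range.

## Working session

There is one attempt and no reset: what is moved stays moved. The work goes in short steps, Python scripts to look and compute and a shell command to move; the robot and the scene stay as the last step left them, time stands still between calls to the robot, and variables do not carry over. Pictures are saved under pics/ and viewed, at most 10 in all, crops included, and the job is handed in when it is done.

```bash
mkdir -p pics
cat > h.py <<'E'
import numpy as np,cv2
from workcell import ctrl
from scipy.spatial.transform import Rotation as R
def cloud(name):
    c=ctrl.camera(name); f=np.array(c["frame"]); d=np.array(c["depth"])
    h,w=d.shape; u,v=np.meshgrid(np.arange(w),np.arange(h))
    p=cv2.undistortPoints(np.stack([u,v],-1).reshape(-1,1,2).astype(np.float32),np.array(c["intrinsics"]),np.array(c["dist_coeffs"])).reshape(h,w,2)
    P=np.stack([p[...,0]*d,-p[...,1]*d,-d],-1); T=np.array(c["cam_to_world"])
    W=P@T[:3,:3].T+T[:3,3]; W[d<=0]=np.nan
    return f,W,c
def save(f,n): cv2.imwrite("pics/"+n,cv2.cvtColor(f,cv2.COLOR_RGB2BGR))
E
python3 - <<'E'
from h import *
for n in("top","scene"):
    f,W,c=cloud(n); save(f,n+"0.png"); np.savez(n+"0.npz",f=f,W=W); print(n,np.array(c["cam_to_world"]).round(3).tolist())
print(ctrl.sense())
E
```

```text
top [[-0.015, 0.98, -0.197, 0.437], [-1.0, -0.017, -0.01, -0.103], [-0.013, 0.197, 0.98, 0.99], [0.0, 0.0, 0.0, 1.0]]
scene [[0.207, -0.79, 0.577, 1.154], [0.978, 0.172, -0.114, -0.221], [-0.009, 0.588, 0.809, 0.891], [0.0, 0.0, 0.0, 1.0]]
{'time_s': 0.1, 'qpos': array([ 1.06139907e+00,  4.91487687e-01,  1.55937809e+00, -1.48263806e-05,
        1.09166343e+00, -1.05588044e-01]), 'qd': array([-0.00114697, -0.00229002, -0.00075748,  0.00052574,  0.00012991,
        0.00049894]), 'tau': array([ 2.68002732e-03, -6.19440079e+01, -2.62023944e+01, -6.96762140e-05,
        2.96992614e-03, -8.18717467e-06]), 'position': array([0.24546581, 0.57458676, 0.23879695]), 'orientation': array([ 2.00532238e-01,  9.79686992e-01, -4.48306055e-04, -1.35465862e-04]), 'wrist_force': array([-0.45301944,  0.37690344, -0.13562442]), 'moment': array([ 0.05695604, -0.02190621, -0.01318195]), 'finger_force': 0.0, 'finger_gap': 0.0858178147438733}
```

View pics/top0.png

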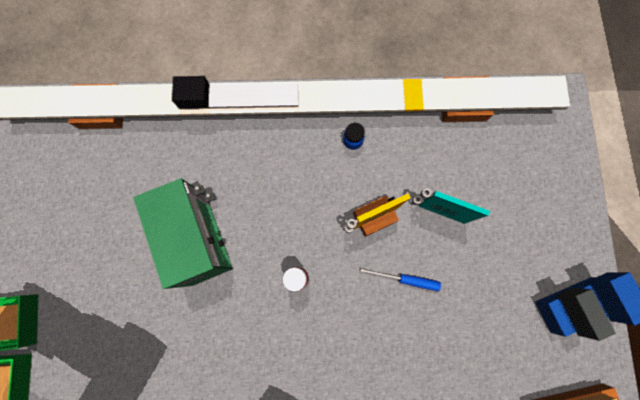

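View pics/scene0.png

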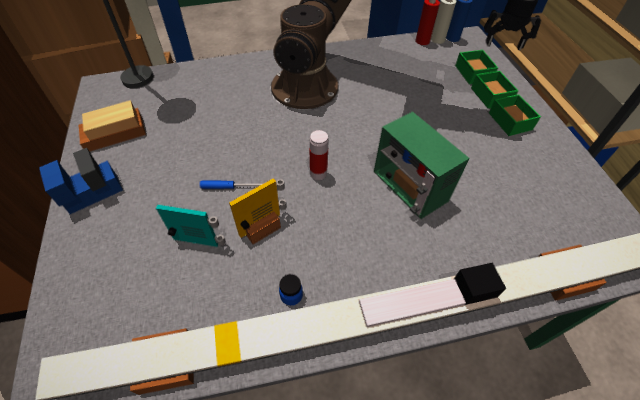

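The top view shows the following candidates:
- **Yellow door:** standing in its block at about (382,209), knuckles at (350,222).
- **Teal door-shaped thing:** at (455,207), a decoy.
- **Yellow patch on the beam:** at (413,95), also a decoy.
- **Other things:** green cabinet at (182,235) with hinge lugs near (203,190), can (294,279), jar (354,135), driver (400,278).

I choose the yellow one in the slot block.

Run:
```python
from h import *
t=np.load("top0.npz"); f,W=t["f"],t["W"]; s=np.load("scene0.npz"); fs,Ws=s["f"],s["W"]
def hsv(f): return cv2.cvtColor(f,cv2.COLOR_RGB2HSV)
def rect(P,n):
    r=cv2.minAreaRect((P[:,:2]*1000).astype(np.float32)); b=cv2.boxPoints(r); print(n,len(P),"c",np.round(r[0],1),"sz",np.round(r[1],1),"ang",round(r[2],2),"z",np.round(np.percentile(P[:,2],[5,50,95]),4)); return b.round(1).tolist()
for n,F,X in(("top",f,W),("scene",fs,Ws)):
    H=hsv(F)
    g=(H[...,0]>55)&(H[...,0]<80)&(H[...,1]>100)&(X[...,2]>.178)&(X[...,2]<.192)
    print(rect(X[g],n+" cab"))
    y=(H[...,0]>18)&(H[...,0]<30)&(H[...,1]>150)
    box=(abs(X[...,0]-.47)<.12)&(abs(X[...,1]+.16)<.16)
    P=X[y&box&(X[...,2]>.155)&(X[...,2]<.17)]; print(rect(P,n+" doortop"))
    Q=X[y&box&(X[...,2]>.03)]; print(rect(Q,n+" door"))
    for nm,m in(("high",(X[...,2]>.10)),):
        pass
    # grey hinge pieces near door & cabinet
    k=(H[...,1]<60)&box&(X[...,2]>.10)&(X[...,2]<.16); 
    if k.sum()>5: print(n,"knuck",k.sum(),np.nanmean(X[k],0).round(4),X[k].min(0).round(4),X[k].max(0).round(4))
crop=np.hstack([cv2.resize(f[165:245,320:500],(720,320),interpolation=2)]);crop2=cv2.resize(f[165:285,120:250],(390,360)[:2],interpolation=2)
c3=cv2.resize(fs[100:230,360:480],(360,360)[:2],interpolation=2)
canvas=np.zeros((600,800,3),np.uint8);canvas[:240,:540]=cv2.resize(f[165:245,320:500],(540,240));canvas[240:600,:390]=crop2;canvas[240:600,400:760]=c3
save(canvas,"crop1.png")
```

```text
top cab 5026 c [526.1 213.7] sz [209.3 109.6] ang 21.52 z [0.1826 0.1849 0.1872]
[[408.6000061035156, 226.3000030517578], [448.79998779296875, 124.30000305175781], [643.5999755859375, 201.10000610351562], [603.4000244140625, 303.1000061035156]]
top doortop 251 c [ 572.3 -233.3] sz [ 12.2 110.5] ang 24.34 z [0.1584 0.1613 0.1638]
[[544.0, -185.5], [589.5999755859375, -286.20001220703125], [600.5999755859375, -281.20001220703125], [555.0999755859375, -180.5]]
top door 386 c [ 578.3 -231. ] sz [ 25.5 110.9] ang 24.01 z [0.0603 0.1603 0.1636]
[[544.0999755859375, -185.5], [589.2000122070312, -286.79998779296875], [612.5, -276.3999938964844], [567.4000244140625, -175.10000610351562]]
top knuck 373 [ 0.4479 -0.0697  0.152 ] [ 0.3986 -0.1842  0.1063] [ 0.5533 -0.0199  0.16  ]
scene cab 2530 c [528.4 210.5] sz [210.8 112.3] ang 21.63 z [0.1816 0.1841 0.1863]
[[409.70001220703125, 223.8000030517578], [451.1000061035156, 119.4000015258789], [647.0999755859375, 197.10000610351562], [605.7000122070312, 301.5]]
scene doortop 198 c [ 572.6 -232.6] sz [ 13.5 103.6] ang 24.33 z [0.1566 0.1607 0.1631]
[[545.0999755859375, -188.1999969482422], [587.7999877929688, -282.6000061035156], [600.0999755859375, -277.0], [557.4000244140625, -182.6999969482422]]
scene door 904 c [ 573.2 -232.4] sz [ 14.8 103.6] ang 24.33 z [0.0538 0.122  0.1619]
[[545.0999755859375, -188.1999969482422], [587.7999877929688, -282.6000061035156], [601.2000122070312, -276.5], [558.5, -182.1999969482422]]
scene knuck 425 [ 0.4588 -0.0733  0.1432] [ 0.3992 -0.1826  0.114 ] [ 0.5562 -0.0196  0.16  ]
```

View pics/crop1.png

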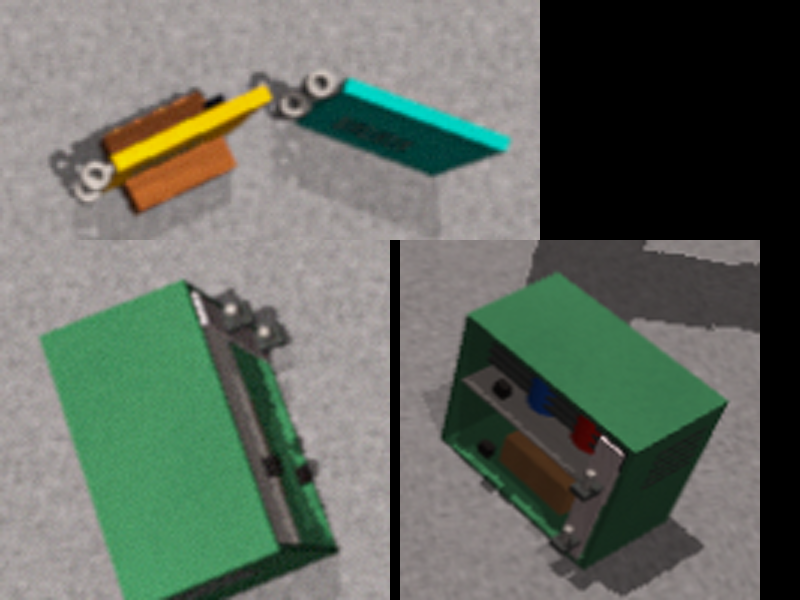

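The crop confirms the yellow door (top edge at crop (190,130), knob on its upper side, knuckles at left). It also shows the two pins at crop (231,310) upper and (263,331) lower. The door already stands about 93° open relative to the cabinet, so I only need to translate it. I'll turn the tool into line with the door and refine the numbers.

```bash
cat >> h.py <<'E'
def tool(delta):
    s=ctrl.sense(); return (R.from_quat(s["orientation"]).inv().apply(np.array(delta)*1000)).round(1)
E
python3 -m creep '[[0,0,0,0,0,8.5,-1],[0,0,0,0,0,8.5,-1],[0,0,0,0,0,8.5,-1],[0,0,0,0,0,8.5,-1],[0,0,0,0,0,8.5,-1]]'
python3 - <<'E'
from h import *
for n in("top","scene"):
    t=np.load(n+"0.npz"); F,X=t["f"],t["W"]; H=cv2.cvtColor(F,cv2.COLOR_RGB2HSV)
    y=(H[...,0]>18)&(H[...,0]<30)&(H[...,1]>150)&(abs(X[...,0]-.575)<.08)&(abs(X[...,1]+.24)<.12)&(X[...,2]>.155)&(X[...,2]<.17)
    print(n,"door",[np.round(q,1) for q in cv2.minAreaRect((X[y][:,:2]*1000).astype(np.float32))])
    k=(H[...,1]<90)&(abs(X[...,0]-.545)<.03)&(abs(X[...,1]+.17)<.03)&(X[...,2]>.135)&(X[...,2]<.15)
    if k.any(): print(" knuckle",k.sum(),[np.round(q,1) for q in cv2.minAreaRect((X[k][:,:2]*1000).astype(np.float32))])
    a=np.radians(111.55); xc=np.array([np.cos(a),np.sin(a)]); yc=np.array([-xc[1],xc[0]])
    d=X[...,:2]-np.array([.5265,.2125]); cx=d@xc*1000; cy=d@yc*1000; z=X[...,2]*1000
    for lo,hi in((138,150),(128,137),(50,64)):
        m=(cx<-62)&(cx>-85)&(cy<-50)&(cy>-100)&(z>lo)&(z<hi)
        if m.any(): print(" pin",lo,m.sum(),"cab",np.median(cx[m]).round(1),np.median(cy[m]).round(1),np.median(z[m]).round(1),"world",np.median(X[m],0).round(4))
    for nm,(cxp,cyp) in dict(can=(294,279),jar=(354,132)).items():
        if n=="top": print(nm,X[cyp,cxp].round(3))
s=ctrl.sense();Rm=R.from_quat(s["orientation"]).as_matrix();print(np.degrees(np.arctan2(Rm[1,1],Rm[0,1])),s["position"].round(4),tool(np.array([.575,-.24,.235])-s["position"]))
E
```

```text
time_s: 0.6
position: [0.2455, 0.5746, 0.2389]
orientation: [0.545, 0.839, -0.0, 0.0]
wrist_force: [0.9, 1.1, 0.2]
finger_gap: 0.0856
finger_force: 0.0
top door [array([ 575.4, -240.3]), array([ 12.2, 125.6]), np.float64(24.3)]
 knuckle 54 [array([ 544. , -172.2]), array([22.5, 18.7]), np.float64(88.3)]
 pin 138 15 cab -69.0 -83.4 144.9 world [0.6291 0.1787 0.1449]
 pin 128 7 cab -71.2 -81.3 128.4 world [0.6282 0.1774 0.1284]
 pin 50 14 cab -69.2 -83.0 58.7 world [0.6292 0.1782 0.0587]
can [ 0.424 -0.043  0.159]
jar [ 0.785 -0.191  0.071]
scene door [array([ 577.2, -243. ]), array([ 13.7, 126.2]), np.float64(24.1)]
 knuckle 42 [array([ 545.1, -173.6]), array([17.9, 20.9]), np.float64(82.9)]
 pin 138 14 cab -73.9 -83.8 142.4 world [0.632  0.1744 0.1424]
 pin 128 9 cab -75.0 -85.8 131.6 world [0.6335 0.173  0.1316]
 pin 50 10 cab -75.0 -84.6 57.6 world [0.6328 0.1733 0.0576]
24.009576890569544 [0.2455 0.5746 0.2389] [-878.2  -30.5    4.3]
```

```bash
python3 -m creep '[[-44,-1.5,0,0,0,0,-1],[-44,-1.5,0,0,0,0,-1],[-44,-1.5,0,0,0,0,-1],[-44,-1.5,0,0,0,0,-1],[-44,-1.5,0,0,0,0,-1],[-44,-1.5,0,0,0,0,-1],[-44,-1.5,0,0,0,0,-1],[-44,-1.5,0,0,0,0,-1],[-44,-1.5,0,0,0,0,-1],[-44,-1.5,0,0,0,0,-1]]'
python3 -m creep '[[-44,-1.5,0,0,0,0,-1],[-44,-1.5,0,0,0,0,-1],[-44,-1.5,0,0,0,0,-1],[-44,-1.5,0,0,0,0,-1],[-44,-1.5,0,0,0,0,-1],[-44,-1.5,0,0,0,0,-1],[-44,-1.5,0,0,0,0,-1],[-44,-1.5,0,0,0,0,-1],[-44,-1.5,0,0,0,0,-1],[-44,-1.5,0,0,0,0,-1]]'
python3 -m creep '[[0,0,0,0,0,0,-1],[0,0,0,0,0,0,-1]]'
python3 - <<'E'
from h import *
s=ctrl.sense();f,W,c=cloud("wrist");save(f,"w1.png")
H=cv2.cvtColor(f,cv2.COLOR_RGB2HSV);y=(H[...,0]>18)&(H[...,0]<30)&(H[...,1]>150)&(W[...,2]>.155)&(W[...,2]<.17)
if y.any(): print([np.round(q,1) for q in cv2.minAreaRect((W[y][:,:2]*1000).astype(np.float32))])
print(s["position"].round(4),R.from_quat(s["orientation"]).as_matrix().round(3).tolist(),tool(np.array([.5758,-.2410,.158])-s["position"]))
E
```

```text
time_s: 1.6
position: [0.4137, 0.166, 0.2393]
orientation: [0.542, 0.84, 0.0, -0.0]
wrist_force: [0.1, 0.9, -0.2]
finger_gap: 0.0854
finger_force: 0.0
time_s: 2.6
position: [0.5815, -0.241, 0.239]
orientation: [0.542, 0.84, 0.0, -0.0]
wrist_force: [0.1, 0.1, 1.6]
finger_gap: 0.0855
finger_force: 0.0
time_s: 2.8
position: [0.5809, -0.2398, 0.2384]
orientation: [0.543, 0.84, 0.0, -0.001]
wrist_force: [-0.2, 0.0, 0.5]
finger_gap: 0.0852
finger_force: 0.0
[array([ 573.8, -241.5]), array([ 11.9, 125.5]), np.float64(24.1)]
[ 0.5809 -0.2398  0.2384] [[-0.411, 0.912, -0.001], [0.912, 0.411, 0.001], [0.001, -0.001, -1.0]] [ 0.9 -5.1 80.4]
```

View pics/w1.png

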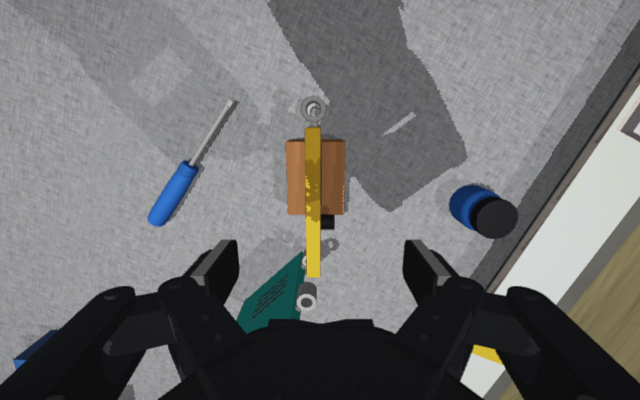

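The wrist view shows the yellow door centred at (313,200) with its knuckle at (313,108). The teal decoy lies clear at (270,310). Now I descend and grip.

```bash
python3 -m creep '[[0,-3,20,0,0,0,-1],[1,-2.5,30,0,0,0,-1],[0,0,30,0,0,0,-1],[0,0,26,0,0,0,-1],[0,0,0,0,0,0,-1],[0,0,0,0,0,0,1],[0,0,0,0,0,0,1],[0,0,0,0,0,0,1],[0,0,0,0,0,0,1],[0,0,0,0,0,0,1]]'
python3 -m creep '[[0,0,0,0,0,0,1],[0,0,0,0,0,0,1],[0,0,0,0,0,0,1],[0,0,0,0,0,0,1],[0,0,0,0,0,0,1]]'
```

```text
time_s: 3.85
position: [0.576, -0.2407, 0.1339]
orientation: [0.542, 0.84, 0.0, 0.0]
wrist_force: [4.9, 2.2, 1.4]
finger_gap: 0.0124
finger_force: 3.4
time_s: 4.35
position: [0.5759, -0.2408, 0.134]
orientation: [0.542, 0.84, 0.0, 0.0]
wrist_force: [-2.4, -0.3, 5.8]
finger_gap: 0.0114
finger_force: 59.6
```

```bash
python3 -m creep '[[0,0,-10,0,0,0,1],[0,0,-15,0,0,0,1],[0,0,-20,0,0,0,1],[0,0,-5,0,0,0,1],[12,10,0,0,0,0,1],[26,20,0,0,0,0,1],[30,24,0,0,0,0,1],[30,24,0,0,0,0,1],[30,24,0,0,0,0,1],[30,24,0,0,0,0,1]]'
python3 -m creep '[[30,24,0,0,0,0,1],[30,24,0,0,0,0,1],[20,16,0,0,0,0,1],[7,6,0,0,0,0,1],[0,0,0,0,0,0,1],[0,0,0,0,0,0,1]]'
python3 - <<'E'
from h import *
s=ctrl.sense();f,W,c=cloud("wrist");save(f[:, :],"w2.png");print(np.array(c["cam_to_world"]).round(3).tolist(),c["intrinsics"],c["dist_coeffs"])
print(s["position"].round(4),s["wrist_force"])
E
```

```text
time_s: 5.35
position: [0.6252, -0.0423, 0.1823]
orientation: [0.542, 0.84, -0.0, -0.001]
wrist_force: [0.1, -1.5, -4.5]
finger_gap: 0.0113
finger_force: 58.7
time_s: 5.95
position: [0.6529, 0.063, 0.1828]
orientation: [0.542, 0.84, -0.0, -0.0]
wrist_force: [-0.6, -0.4, -3.7]
finger_gap: 0.0117
finger_force: 58.8
[[0.911, -0.398, -0.107, 0.624], [0.412, 0.878, 0.242, 0.125], [-0.002, -0.265, 0.964, 0.318], [0.0, 0.0, 0.0, 1.0]] [[275.53883402   0.         320.38693563]
 [  0.         275.53883402 196.87553409]
 [  0.           0.           1.        ]] [-0.01174249  0.          0.          0.          0.        ]
[0.6529 0.063  0.1828] [-0.61330113 -0.39818296 -3.7029213 ]
```

View pics/w2.png

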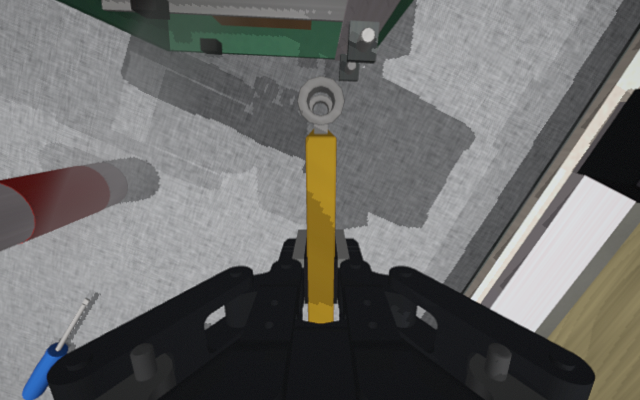

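The wrist view shows the knuckle ring at (321,101) and the upper pin tip at (368,35), with the lower pin at (351,67). Next I find the offset by intersecting the rays with the known heights.

```bash
cat >> h.py <<'E'
def ray(c,uv,z):
    p=cv2.undistortPoints(np.array([[uv]],np.float32),np.array(c["intrinsics"]),np.array(c["dist_coeffs"]))[0,0]
    T=np.array(c["cam_to_world"]); d=T[:3,:3]@np.array([p[0],-p[1],-1]); o=T[:3,3]; return (o+d*(z-o[2])/d[2])[:2]
E
python3 - <<'E'
from h import *
f,W,c=cloud("wrist"); s=ctrl.sense(); zb=.012+s["position"][2]-.134
g=cv2.cvtColor(f,cv2.COLOR_RGB2GRAY)
b=np.zeros((600,800,3),np.uint8); b[:600,:]=cv2.resize(f[0:120,270:430],(800,600),interpolation=2); save(b,"w2c.png")
def fit(m,n):
    u=np.argwhere(m); print(n,len(u),u[:,::-1].mean(0).round(2),np.nanmedian(W[m],0).round(4)); return u[:,::-1].mean(0)
zz=W[...,2]; sub=np.zeros_like(g,bool); sub[60:130,295:348]=1
k=sub&(abs(zz-zb-.130)<.006)
u=np.argwhere(k)[:,::-1].astype(np.float32); (cx,cy),r=cv2.minEnclosingCircle(u) if len(u) else ((0,0),0); print("ring",len(u),cx,cy,r, fit(k,"k"))
sub[:]=0; sub[20:52,352:388]=1; p=sub&(g>180); pu=fit(p,"pin up")
sub[:]=0; sub[55:80,340:362]=1; q=sub&(g>150); qu=fit(q,"pin lo") if q.any() else None
print("zb",zb,"knuckle",ray(c,(cx,cy),zb+.130),"pin",ray(c,pu,.146),"pinlo",ray(c,qu,.06) if qu is not None else 0)
E
```

```text
k 1314 [320.46 101.45] [0.6212 0.1321 0.1912]
ring 1314 320.5 102.89622497558594 26.90097427368164 [320.45738204 101.44596651]
pin up 114 [367.75  33.68] [0.6289 0.1782 0.1465]
zb 0.061116299058773915 knuckle [0.62114616 0.13133201] pin [0.62887731 0.17822951] pinlo 0
```

View pics/w2c.png

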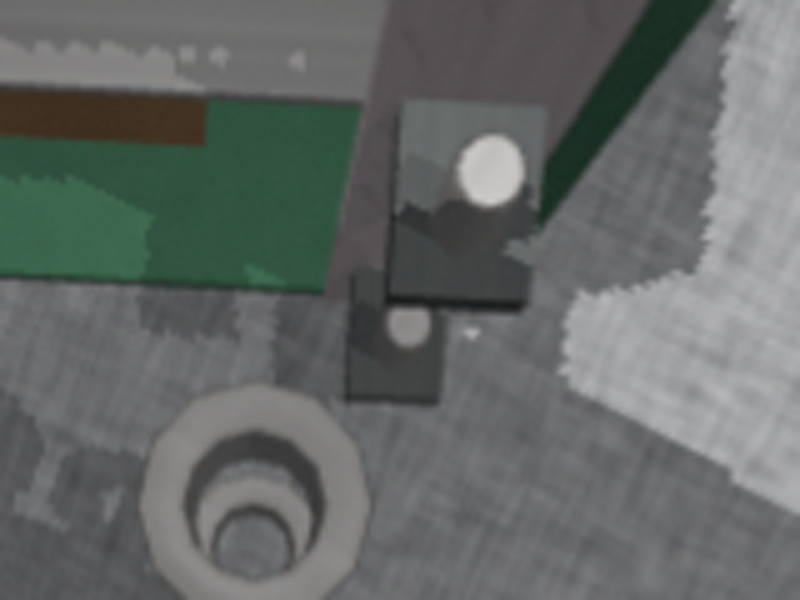

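```bash
python3 -m creep '[[8,6,0,0,0,0,1],[12,8,0,0,0,0,1],[12,8,0,0,0,0,1],[5.3,4.3,2,0,0,0,1],[0,0,5,0,0,0,1],[0,0,5,0,0,0,1],[0,0,0,0,0,0,1],[0,0,0,0,0,0,1]]'
python3 - <<'E'
from h import *
f,W,c=cloud("wrist"); s=ctrl.sense(); zb=.012+s["position"][2]-.134
b=cv2.resize(f[40:160,240:400],(800,600),interpolation=2); save(b,"w3c.png")
print("zb",zb,s["position"].round(4),s["wrist_force"].round(1),s["moment"].round(2)); np.save("c3.npy",c,allow_pickle=True)
E
```

```text
time_s: 6.85
position: [0.6618, 0.1078, 0.1711]
orientation: [0.542, 0.84, -0.0, -0.0]
wrist_force: [0.5, -0.7, -4.1]
finger_gap: 0.0114
finger_force: 58.7
zb 0.049299569288050654 [0.6619 0.1078 0.1713] [-0.3 -0.2 -4.2] [-0.04 -0.06  0.01]
```

View pics/w3c.png

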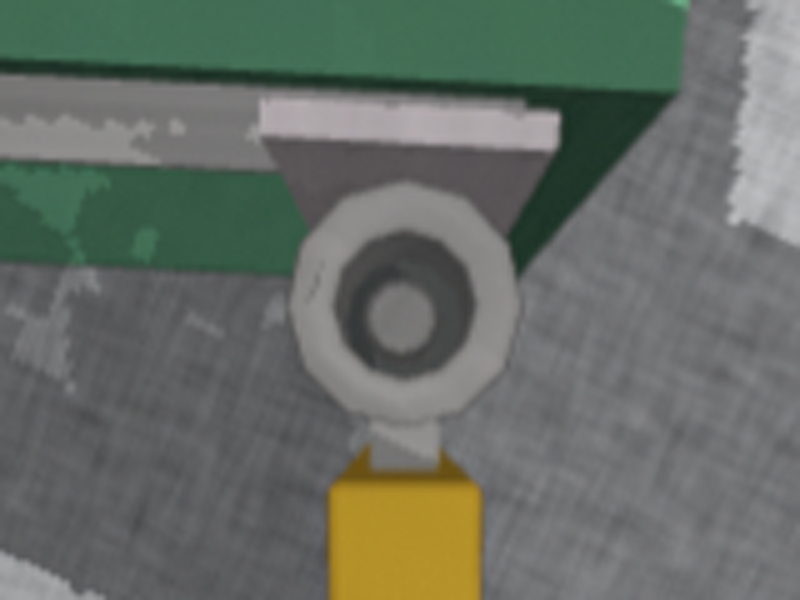

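The ring centre is at crop (405,302), with the pin tip visible inside it at (401,317).

Run:
```python
from h import *
c=np.load("c3.npy",allow_pickle=True).item(); zb=.0492
k=ray(c,(321,100.4),zb+.13); p=ray(c,(320.2,103.4),.146); print(k,p,tool([*(p-k),0]))
```

```text
[0.62974824 0.17768269] [0.62906401 0.17816447] [ 0.7 -0.4  0. ]
```

```bash
python3 -m creep '[[0.7,-0.4,3,0,0,0,1],[0,0,3,0,0,0,1],[0,0,2,0,0,0,1],[0,0,2,0,0,0,1],[0,0,2,0,0,0,1],[0,0,1,0,0,0,1],[0,0,0,0,0,0,1]]'
```

```text
time_s: 7.6
position: [0.6612, 0.1087, 0.1581]
orientation: [0.542, 0.84, -0.0, -0.0]
wrist_force: [0.6, -0.0, -3.2]
finger_gap: 0.0113
finger_force: 58.8
```

The knuckles are 4 mm down over the tips with no contact force. Continuing.

```bash
python3 -m creep '[[0,0,2,0,0,0,1],[0,0,2,0,0,0,1],[0,0,2,0,0,0,1],[0,0,1,0,0,0,1],[0,0,0,0,0,0,1]]'; python3 -m creep '[[0,0,2,0,0,0,1],[0,0,2,0,0,0,1],[0,0,2,0,0,0,1],[0,0,1,0,0,0,1],[0,0,0,0,0,0,1]]'
```

```text
time_s: 8.1
position: [0.6612, 0.1087, 0.1511]
orientation: [0.542, 0.84, -0.0, -0.0]
wrist_force: [1.2, -0.6, -4.1]
finger_gap: 0.0112
finger_force: 58.8
time_s: 8.6
position: [0.6612, 0.1087, 0.1441]
orientation: [0.542, 0.84, -0.0, -0.0]
wrist_force: [0.2, -0.4, -3.2]
finger_gap: 0.0112
finger_force: 58.8
```

```bash
python3 -m creep '[[0,0,1,0,0,0,1],[0,0,0,0,0,0,1]]'; python3 -m creep '[[0,0,0.7,0,0,0,1],[0,0,0,0,0,0,1]]';  python3 -m creep '[[0,0,0.5,0,0,0,1],[0,0,0,0,0,0,1]]'
```

```text
time_s: 8.8
position: [0.6612, 0.1088, 0.1432]
orientation: [0.542, 0.84, 0.0, -0.0]
wrist_force: [0.4, 0.6, -3.5]
finger_gap: 0.0112
finger_force: 58.8
time_s: 9.0
position: [0.6612, 0.1087, 0.1426]
orientation: [0.542, 0.84, 0.0, -0.0]
wrist_force: [-0.2, 0.2, -4.0]
finger_gap: 0.0114
finger_force: 58.8
time_s: 9.2
position: [0.6612, 0.1087, 0.142]
orientation: [0.542, 0.84, -0.0, -0.0]
wrist_force: [0.3, 0.4, -4.9]
finger_gap: 0.0113
finger_force: 58.8
```

```bash
python3 -m creep '[[0,0,0.6,0,0,0,1],[0,0,0,0,0,0,1]]'; python3 -m creep '[[0,0,0.6,0,0,0,1],[0,0,0,0,0,0,1]]'
```

```text
time_s: 9.4
position: [0.6613, 0.1087, 0.1418]
orientation: [0.542, 0.84, 0.0, 0.0]
wrist_force: [-0.1, -0.5, -1.1]
finger_gap: 0.0111
finger_force: 59.3
time_s: 9.6
position: [0.6615, 0.1087, 0.1416]
orientation: [0.542, 0.84, 0.0, 0.0]
wrist_force: [-1.4, -1.1, 3.9]
finger_gap: 0.0113
finger_force: 60.1
```

Contact at z = 0.1418 matches the home height, so the door is seated. Release.

```bash
python3 -m creep '[[0,0,-0.5,0,0,0,0.6],[0,0,0,0,0,0,0.3],[0,0,0,0,0,0,0],[0,0,0,0,0,0,0],[0,0,0,0,0,0,0],[0,0,0,0,0,0,0]]'
python3 - <<'E'
from h import *
for n in("wrist","scene"):
    f,W,c=cloud(n); H=cv2.cvtColor(f,cv2.COLOR_RGB2HSV)
    y=(H[...,0]>18)&(H[...,0]<30)&(H[...,1]>130)&(abs(W[...,0]-.66)<.08)&(abs(W[...,1]-.11)<.12)&(W[...,2]>.16)&(W[...,2]<.18)
    print(n,[np.round(q,1) for q in cv2.minAreaRect((W[y][:,:2]*1000).astype(np.float32))],np.percentile(W[y][:,2],[5,50,95]).round(4))
E
```

```text
time_s: 10.2
position: [0.6612, 0.1088, 0.1413]
orientation: [0.542, 0.84, 0.0, -0.0]
wrist_force: [-0.7, 0.8, -0.7]
finger_gap: 0.0424
finger_force: 0.0
wrist [array([653.6, 125. ]), array([11.8, 84.1]), np.float64(25.0)] [0.1666 0.1686 0.1703]
scene [array([676. ,  81.8]), array([13.2, 76.4]), np.float64(26.5)] [0.1617 0.1643 0.1672]
```

The door hangs free: top edge at about 169 mm, panel angle 25–26°, no finger force. Now lift clear, close the fingers and go round to the outer face.

```bash
python3 -m creep '[[0,0,-20,0,0,0,0],[0,0,-25,0,0,0,0],[0,0,-15,0,0,0,0],[0,0,0,0,0,0,0],[-9,22,0,0,0,0,1],[-9,23,0,0,0,0,1],[0,0,0,0,0,0,1],[0,0,0,0,0,0,1],[0,0,0,0,0,0,1]]'
python3 -m creep '[[0,0,20,0,0,0,1],[0,0,20,0,0,0,1],[0,0,11,0,0,0,1],[0,0,0,0,0,0,1]]'
python3 - <<'E'
from h import *
f,W,c=cloud("scene");save(f,"s4.png")
for n in("scene","top"):
    f,W,c=cloud(n); H=cv2.cvtColor(f,cv2.COLOR_RGB2HSV)
    y=(H[...,0]>18)&(H[...,0]<30)&(H[...,1]>130)&(abs(W[...,0]-.66)<.08)&(abs(W[...,1]-.11)<.12)&(W[...,2]>.155)&(W[...,2]<.18)
    if y.sum()>20: print(n,y.sum(),[np.round(q,1) for q in cv2.minAreaRect((W[y][:,:2]*1000).astype(np.float32))],np.percentile(W[y][:,2],[5,50,95]).round(4))
s=ctrl.sense();p=s["position"][:2]*1000;print(s["position"],s["finger_gap"])
P=np.array([629.5,178.9])
for a,n,r in[(-65.7,24,95),(-80,22,95),(-95,22,95),(-110,21,95),(-125,20,95),(-140,19,95),(-150,18,95),(-158.5,18,95),(-158.5,14,95)]:
    t=np.radians(a);e=np.array([np.cos(t),np.sin(t)]);o=np.array([-e[1],e[0]]);q=P+r*e+n*o
    print(a,q.round(1),tool([*((q-p)/1000),0])); p=q
E
```

```text
time_s: 11.2
position: [0.7088, 0.1109, 0.2006]
orientation: [0.542, 0.84, -0.0, -0.001]
wrist_force: [0.2, -0.5, 1.0]
finger_gap: -0.0001
finger_force: 0.0
time_s: 11.6
position: [0.7087, 0.1108, 0.1489]
orientation: [0.542, 0.84, -0.001, -0.001]
wrist_force: [-0.5, -0.2, 0.6]
finger_gap: -0.0002
finger_force: 0.0
scene 137 [array([676.4,  80.6]), array([12.8, 74.6]), np.float64(25.0)] [0.1565 0.1638 0.1665]
top 265 [array([668.8,  94.7]), array([13.1, 99. ]), np.float64(24.9)] [0.1575 0.1655 0.1689]
[0.70993625 0.11096971 0.15146174] 6.559846413453731e-05
-65.7 [690.5 102.2] [  0.  -21.4  -0. ]
-80 [667.7  89.2] [ -2.5 -26.1  -0. ]
-95 [643.1  82.3] [  3.9 -25.2  -0. ]
-110 [616.7  82.4] [ 11. -24.  -0.]
-125 [591.4  89.6] [ 17.  -20.1  -0. ]
-140 [568.9 103.3] [ 21.7 -14.8  -0. ]
-150 [556.2 115.8] [16.7 -6.4 -0. ]
-158.5 [547.7 127.3] [14. -3. -0.]
-158.5 [546.2 131.1] [ 4.   0.2 -0. ]
```

View pics/s4.png

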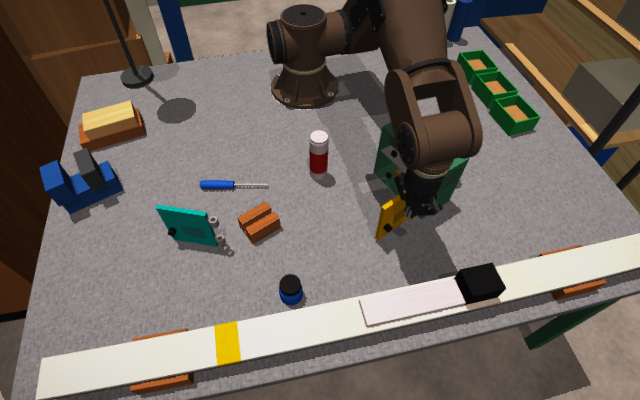

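The scene view shows the door hanging open at (392,218), with the gripper beyond it on the knob side; the can, jar and driver are undisturbed. Now push along the arc.

```bash
python3 -m creep '[[0,-10,0,0,0,0,1],[0,-10,0,0,0,0,1],[-1,-9,0,0,0,0,1],[-1,-9,0,0,0,0,1],[0,-8,0,0,0,0,1],[2,-9,0,0,0,0,1],[2,-9,0,0,0,0,1],[2,-8,0,0,0,0,1],[4,-8,0,0,0,0,1],[4,-8,0,0,0,0,1]]'
python3 -m creep '[[4,-8,0,0,0,0,1],[5.5,-7,0,0,0,0,1],[5.5,-6.5,0,0,0,0,1],[6,-6.5,0,0,0,0,1],[7,-5,0,0,0,0,1],[7,-5,0,0,0,0,1],[7,-5,0,0,0,0,1],[6,-3,0,0,0,0,1],[5,-2,0,0,0,0,1],[5,-1.4,0,0,0,0,1]]'
```

```text
time_s: 12.75
position: [0.6238, 0.0856, 0.1504]
orientation: [0.542, 0.84, 0.0, -0.0]
wrist_force: [0.1, -0.6, 0.1]
finger_gap: -0.0002
finger_force: 0.2
time_s: 13.75
position: [0.5554, 0.1183, 0.1504]
orientation: [0.542, 0.84, 0.0, 0.0]
wrist_force: [1.0, 0.2, -0.2]
finger_gap: -0.0001
finger_force: 0.2
```

```bash
python3 -m creep '[[4,-1,0,0,0,0,1],[4,-1,0,0,0,0,1],[4,-1,0,0,0,0,1],[0,0,0,0,0,0,1]]'
cat > chk.py <<'E'
from h import *
for n in("scene","top","wrist"):
    f,W,c=cloud(n); H=cv2.cvtColor(f,cv2.COLOR_RGB2HSV); save(f,"chk_"+n+".png")
    y=(H[...,0]>18)&(H[...,0]<30)&(H[...,1]>130)&(abs(W[...,0]-.58)<.13)&(abs(W[...,1]-.13)<.12)&(W[...,2]>.15)&(W[...,2]<.18)
    if y.sum()>20: print(n,y.sum(),[np.round(q,1) for q in cv2.minAreaRect((W[y][:,:2]*1000).astype(np.float32))],np.percentile(W[y][:,2],[5,50,95]).round(4))
E
python3 chk.py
```

```text
time_s: 14.15
position: [0.5482, 0.1275, 0.1504]
orientation: [0.542, 0.84, 0.0, 0.001]
wrist_force: [2.2, -3.4, -1.2]
finger_gap: -0.0
finger_force: 1.9
scene 196 [array([564. , 141.1]), array([119.8,  23.6]), np.float64(29.4)] [0.1514 0.1641 0.1693]
wrist 7641 [array([555.3, 147.9]), array([125.5,  17.7]), np.float64(21.9)] [0.1629 0.1679 0.1701]
```

The panel is at 21.9° against the cabinet's 21.5°, so the door is shut. I'll press lightly to feel the stops, then back off.

```bash
python3 -m creep '[[1,0,0,0,0,0,1],[0,0,0,0,0,0,1],[0,0,0,0,0,0,1]]'; python3 -m creep '[[-3,0,0,0,0,0,1],[-6,0,0,0,0,0,1],[-15,0,0,0,0,0,1],[-25,0,0,0,0,0,1],[-25,0,-10,0,0,0,1],[-25,0,-30,0,0,0,1],[-20,0,-40,0,0,0,1],[0,0,0,0,0,0,1],[0,0,0,0,0,0,1]]'; python3 chk.py
```

```text
time_s: 14.6
position: [0.5482, 0.1277, 0.1504]
orientation: [0.542, 0.84, -0.0, 0.001]
wrist_force: [4.1, -9.1, -1.7]
finger_gap: -0.0001
finger_force: 5.2
time_s: 15.5
position: [0.5968, 0.0191, 0.2309]
orientation: [0.543, 0.84, 0.0, 0.0]
wrist_force: [-0.5, 0.3, -0.2]
finger_gap: 0.0003
finger_force: 0.0
scene 314 [array([558.1, 145.7]), array([126.4,  16.7]), np.float64(22.8)] [0.152  0.1641 0.169 ]
wrist 5727 [array([557.4, 149.3]), array([131.8,  18.3]), np.float64(25.5)] [0.1533 0.1667 0.17  ]
```

View pics/chk_scene.png

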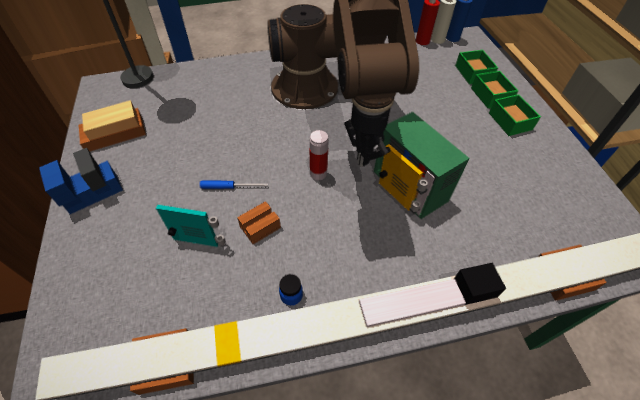

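The scene view shows the door on the cabinet front at (403,178), apparently shut. One tighter check of the angle before handing in.

Run:
```python
from h import *
for n,z0 in(("wrist",.165),("scene",.161)):
    f,W,c=cloud(n); H=cv2.cvtColor(f,cv2.COLOR_RGB2HSV)
    b=(H[...,0]>18)&(H[...,0]<30)&(H[...,1]>130)&(abs(W[...,0]-.57)<.09)&(abs(W[...,1]-.14)<.09)
    y=b&(W[...,2]>z0); vx,vy,_,_=cv2.fitLine(W[y][:,:2].astype(np.float32)*1000,2,0,.1,.1).ravel(); print(n,"top",np.degrees(np.arctan(vy/vx)))
    q=W[b&(W[...,2]<.155)&(W[...,2]>.03)]
    if len(q)>50:
        vx,vy,_,_=cv2.fitLine(q[:,:2].astype(np.float32)*1000,2,0,.1,.1).ravel(); print(" face",len(q),np.degrees(np.arctan(vy/vx)))
```

```text
wrist top 22.24251
 face 5177 22.504051
scene top 15.715926
 face 1137 20.96998
```

The face angles are 22.5° and 21.0° against the cabinet's 21.5°, so the door is shut.

```bash
python3 -c "
from workcell import ctrl
print(ctrl.job_done())"
```

```text
the job is handed in; nothing more can be done
None
```

The yellow door hangs home on both pins and is shut against its stops, with the fingers clear and the can, jar and screwdriver showing no movement in the camera views; the job is handed in at about 16 s, and no verdict was returned.

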